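Rewind a printer ribbon in the service van

TASK

On the van's bench, wind the crank of the teal ribbon rewinder clockwise until the ribbon runs out: the drag on the crank suddenly drops away and the orange flag in its case springs up. Stop within half a turn of that and let go of the crank. The grey rewinder is already done, so leave its crank where it is.

Things in the scene. Friction and masses are not known exactly. Their poses are not given: they have to be found in the camera images.
- teal_knob (a point): Crank knob of the teal rewinder, the one to wind: an upright black cylinder, 22 mm across, 38 mm tall, spinning freely on its own pin, so a gripper holding it need not turn while carrying it round. The point is on the knob's axis, 94 mm above the bench, 22 mm above the knob's foot, 16 mm below its top. The aluminium crank arm under it has its top 70 mm above the bench.
- teal_axis (a point): Point on the upright axis of the teal rewinder's crank, level with teal_knob and 50 mm from it; the knob circles it, and nothing inside that circle stands higher than 72 mm above the bench. The rewinder is a flat teal case, 200 x 130 mm and 50 mm high, fixed to the bench. The ribbon runs out after 4.5 to 10.5 rad of clockwise winding (0.7 to 1.7 turns), different each time; the drag then falls from 4 to 5 N to under 1 N at the knob. The crank stays where it is left.
- teal_flag_top (a point): Centre of the top of the orange flag (22 x 18 mm) in the black slot across the teal case, on the other side from the crank, 95 mm or more from its axis. Cranking pushes the flag along the slot, 7 mm per rad, against friction: 4 to 5 N at the knob. It is 52 to 54 mm above the bench until the ribbon runs out, then springs up by itself to 64 mm and stays put. Its y axis points along the slot, the way it is pushed.
- teal_mark (a point): Top of the small white mark (10 x 8 mm) in the same slot, 22 mm beside the flag and level with it along the slot (within 3 mm) until the ribbon runs out. It runs along the slot by 7 mm per rad of crank always, also when the flag has stayed behind, so its lead over the flag shows how far the crank was turned after the ribbon ran out (half a turn: 22 mm).
- grey_knob (a point): Knob of the grey rewinder's crank, same size and height as teal_knob. That rewinder is the same but for its grey case and its flag, which is up already. To be left alone.

How it is judged:
By the outcome, as a careful person would: the job done as asked, in the order asked, and still so for the second after the job is handed in, with the robot touching nothing.
It also fails if it takes over 64 s, if anything falls off the work surface, if the arm or the gripper's body presses on something with over 40 N, if the wrist force passes 120 N, or if a joint passes its speed limit or range.

ROBOT

A 6-joint arm with a two-finger parallel gripper is mounted at the origin on the work surface. World frame = base frame: x ahead of the robot, y to its left, z up, the work surface at z = 0. Lengths are in m, angles in rad, forces in N, time in s.
With the tool pointing down it reaches from about 0.275 to 0.825 m from the base axis. Payload 5.2 kg.
Tool frame: the origin (TCP) lies between the finger pads; the fingertips stand env.tips_ahead ahead of it and the grasp point (between the pads) lies 2 mm behind it (env.tips_ahead is the distance from the TCP to the fingertips, in m); x points along the fingers, y is the direction in which the jaws open and shut, and the axes are right-handed (so a half turn about x gives the same grasp; the last joint's range is limited). The gripper opens to 93 mm and grips with 3 to 60 N. Pads are 15 mm wide; open, the fingers measure 128 mm over their backs; the gripper's body (75 mm by 188 mm) begins 65 mm behind the grasp point.
Start: joints at [0.928, 0.259, 1.535, -0, 1.348, -0.203], TCP at [0.234, 0.498, 0.236] pointing down, gripper open.
Joint ranges: [-3.14, 3.14], [-0.91, 2.08], [0.19, 2.58], [-1.22, 4.36], [0.22, 2.71], [-3.12, 3.12]. Speed limits (rad/s): [2.57, 2.57, 3.14, 3.14, 3.14, 3.14].

INTERFACE

Orientations are given as a unit quaternion [w, x, y, z].
In Python, from plant import monitor, capture, calibration, env gives the robot as it stands.
- The arm moves only by the tool move_arm, never from a script. Its argument "plan" is a list of rows, each an object with "xyz": the shift along the tool's x, y, z in cm, a list of three; "turn": the turn, a rotation vector about the tool's x, y, z in degrees, a list of three; "grip": the opening, from -1 (shut) to 1 (fully open). In form: [{"xyz": [tx, ty, tz], "turn": [wx, wy, wz], "grip": grip}, ...]. A call has 1 to 8 rows; each row shifts and turns the commanded pose from where the row before left it, along the tool's axes as they then stand; what a row does not reach is not made up. A row lasts 1/12 s, in which the tool goes at most 41.7 mm and 7.16 degrees, less where a joint would pass 70% of its speed; a pose out of reach is approached as far as the arm can. A call with a gripper value outside its range is refused whole. The fingers move at their own pace and stop on an object; "newtons" is the grip in N (left out, the last holds). Time passes only in rows, so rows that do not move let the fingers close. It gives the time, the measured TCP pose, the force and the opening at its end, in the units of the state.
- monitor.state(): the state, without advancing time (a new reading comes with each control period).
- capture(name): name is "side" or "top" or "wrist"; returns (picture, depth): 384x512x3 uint8, blue, green, red; 384x512 float32, m along the optical axis (not along the pixel's ray), 0 where there is no reading.
- calibration(name): a dict with "fx", "fy", "cx", "cy" (pixels), "R" (3x3) and "t" (3): a world point X has camera coordinates R X + t; the wrist camera has in their place "T_tool_cam" (4x4, takes a point from camera to tool coordinates, whose origin is the TCP and whose axes are the tool frame's). Camera axes: x right, y down, z forward; pixel columns grow to the right and rows downward; lengths in m; the calibration is good to about 2 mm. A picture is of the moment at which its call begins: read the wrist's pose just before it. calibration takes no time and is no camera call.
- env.job_done(): hands the job in, once; it reports no verdict.
The state is a dict: "clock": time; "joint_positions": joint angles; "dq": joint speeds; "joint_efforts": joint torques, N m; "ee_pos": TCP position; "tcp_rot": TCP orientation; "contact_force": force on the tool from outside, world axes, zero at the start; "wrist_torque": the same for the moment, N m; "finger_gap": finger opening in m.
Only numpy, scipy, OpenCV 4.12 (cv2) and the standard library are available. Lean on these libraries where they do the work, as an engineer would, in place of code of your own. Each camera call takes 0.05 s, during which the arm holds its last target. There are 200 camera calls.

## Working session

There is one attempt and no reset: what is moved stays moved. The work goes in short steps, Python scripts to look and compute and a tool call to move; the robot and the scene stay as the last step left them, time stands still between calls to the robot, and variables do not carry over. Pictures are saved under pics/ and viewed, about 8 in all and at most 12, crops included, and the job is handed in when it is done.

Besides the shell and the picture viewer there is one more tool, called after "Emit:" as name(argument=value, ...) on one line, values as JSON. move_arm: Moves the arm, as the interface text tells. Its arguments: {"type":"object","properties":{"plan":{"type":"array","items":{"type":"object","properties":{"xyz":{"type":"array","items":{"type":"number"}},"turn":{"type":"array","items":{"type":"number"}},"grip":{"type":"number"}}}},"newtons":{"type":"number"}},"required":["plan"]}

```bash
mkdir -p pics; cat > h.py <<'E'
import numpy as np,cv2
from scipy.spatial.transform import Rotation as Ro
from plant import monitor,capture,calibration,env
def pose():
    s=monitor.state(); q=s['tcp_rot']; return np.array(s['ee_pos']),Ro.from_quat([q[1],q[2],q[3],q[0]]).as_matrix(),s
def cam(name):
    c=calibration(name)
    if name=='wrist':
        p,R,s=pose(); T=np.array(c['T_tool_cam']); Rc=R@T[:3,:3]; o=R@T[:3,3]+p
    else:
        Rc=np.array(c['R']).T; o=-Rc@np.array(c['t'])
    return c,Rc,o
def onz(cm,u,v,z):
    c,Rc,o=cm; d=Rc@np.array([(u-c['cx'])/c['fx'],(v-c['cy'])/c['fy'],1]); return o+d*(z-o[2])/d[2]
def proj(cm,X):
    c,Rc,o=cm; x=Rc.T@(np.array(X)-o); return x[0]/x[2]*c['fx']+c['cx'],x[1]/x[2]*c['fy']+c['cy']
E
python3 - <<'E'
from h import *
for n in ('top','side'):
    im,d=capture(n); cv2.imwrite(f'pics/{n}0.png',im); np.save(n,d)
p,R,s=pose(); print(p,R.round(3),s,env.tips_ahead)
E
```

```text
[0.23385768 0.49729035 0.23491958] [[-0.001  0.426  0.905]
 [-0.001  0.905 -0.426]
 [-1.    -0.002 -0.   ]] {'clock': 0.1, 'joint_positions': array([ 9.28176225e-01,  2.59239380e-01,  1.53596816e+00,  4.07881566e-05,
        1.34801580e+00, -2.02787713e-01]), 'dq': array([ 1.45274774e-03, -2.19760134e-03, -3.52758602e-03,  5.65738663e-04,
       -3.71077127e-05,  2.93981559e-04]), 'joint_efforts': array([ 1.64671492e-03, -4.38209331e+01, -2.84644425e+01,  7.21364329e-02,
        3.62611294e-02, -5.97923417e-05]), 'ee_pos': array([0.23385768, 0.49729035, 0.23491958]), 'tcp_rot': array([ 0.68982637,  0.15373686,  0.69032504, -0.1547769 ]), 'contact_force': array([-0.27870153,  0.47113474,  0.00211355]), 'wrist_torque': array([ 0.0062037 , -0.01324958, -0.06097339]), 'finger_gap': 0.09315716459295474} 0.017
```

View pics/top0.png

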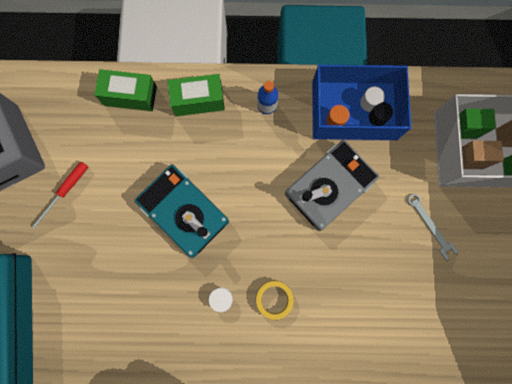

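The top view shows the teal rewinder at about (182,210), its knob near (203,232), and the grey one at (330,185). I'll enlarge the teal one.

```bash
python3 - <<'E'
from h import *
im=cv2.imread('pics/top0.png')[155:265,125:240]
cv2.imwrite('pics/c1.png',cv2.resize(im,None,fx=5,fy=5,interpolation=cv2.INTER_CUBIC))
cm=cam('top'); print(cm[2],cm[1].round(3))
for (u,v,z) in [(203,232,.11),(189,217,.072),(174,179,.053),(305,197,.11),(322,191,.072)]: print(u,v,onz(cm,u,v,z).round(4))
print(proj(cm,[0,0,0]))
E
```

```text
[ 0.41708376 -0.02186984  1.06123485] [[ 0.014 -0.983  0.182]
 [-1.    -0.015 -0.001]
 [ 0.004 -0.182 -0.983]]
203 232 [0.4869 0.0845 0.11  ]
189 217 [0.5242 0.1227 0.072 ]
174 179 [0.6181 0.1655 0.053 ]
305 197 [ 0.5695 -0.1443  0.11  ]
322 191 [ 0.5905 -0.1896  0.072 ]
(np.float64(237.80356011009323), np.float64(450.1624697506326))
```

View pics/c1.png

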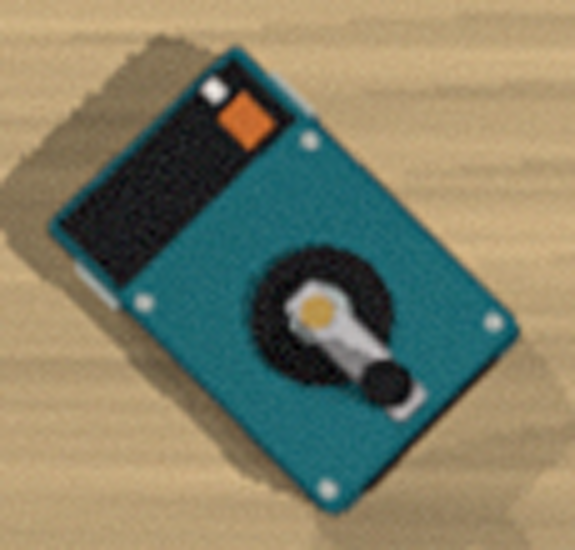

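Teal rewinder pixels in the full image: axis (188.6,217.4), knob top (202.4,231.6), flag (174.2,179.2), white mark (167.8,173). The slot runs down-left. Next I square the tool to the world axes and move above the knob.

Emit:
move_arm(plan=[{"xyz": [0, 0, 0], "turn": [-6.3, 0, 0], "grip": 1}, {"xyz": [0, 0, 0], "turn": [-6.3, 0, 0], "grip": 1}, {"xyz": [0, 0, 0], "turn": [-6.3, 0, 0], "grip": 1}, {"xyz": [0, 0, 0], "turn": [-6.3, 0, 0], "grip": 1}, {"xyz": [0.2, -3.4, 2.1], "turn": [0, 0, 0], "grip": 1}, {"xyz": [0.2, -3.4, 2.1], "turn": [0, 0, 0], "grip": 1}, {"xyz": [0.2, -3.4, 2.1], "turn": [0, 0, 0], "grip": 1}, {"xyz": [0.2, -3.4, 2.1], "turn": [0, 0, 0], "grip": 1}])

```text
clock: 0.77
ee_pos: [0.3182, 0.3602, 0.2271]
tcp_rot: [0.707, -0.001, 0.707, 0.0]
contact_force: [-0.1, 1.2, -0.2]
finger_gap: 0.0929
```

Emit:
move_arm(plan=[{"xyz": [0.2, -3.4, 2.1], "turn": [0, 0, 0], "grip": 0.2}, {"xyz": [0.2, -3.4, 2.1], "turn": [0, 0, 0], "grip": 0.2}, {"xyz": [0.2, -3.4, 2.1], "turn": [0, 0, 0], "grip": 0.2}, {"xyz": [0.2, -3.4, 2.1], "turn": [0, 0, 0], "grip": 0.2}, {"xyz": [0.2, -3.4, 2.1], "turn": [0, 0, 0], "grip": 0.2}, {"xyz": [0.2, -3.4, 2.1], "turn": [0, 0, 0], "grip": 0.2}, {"xyz": [0.2, -3.4, 2.1], "turn": [0, 0, 0], "grip": 0.2}, {"xyz": [0, 0, 0], "turn": [0, 0, 0], "grip": 0.2}])

```text
clock: 1.43
ee_pos: [0.4685, 0.1179, 0.213]
tcp_rot: [0.708, 0.001, 0.707, -0.003]
contact_force: [1.1, -0.1, 0.5]
finger_gap: 0.0559
```

```bash
python3 - <<'E'
from h import *
cm=cam('wrist'); p,R,s=pose(); im,d=capture('wrist'); cv2.imwrite('pics/w1.png',im)
print(p,R.round(3),s['finger_gap'],s['contact_force'],cm[2],cm[1].round(2))
print(proj(cm,[.487,.0845,.11]),proj(cm,[.5242,.1227,.072]))
np.save('w1R',cm[1]);np.save('w1o',cm[2])
E
```

```text
[0.46851108 0.1179239  0.21304694] [[ 0.001  0.006  1.   ]
 [-0.003  1.    -0.006]
 [-1.    -0.003  0.001]] 0.05594839667810763 [ 1.07174712 -0.09553491  0.47247268] [0.38452159 0.11906915 0.36079102] [[ 0.01  0.96  0.3 ]
 [ 1.   -0.01 -0.  ]
 [-0.    0.3  -0.96]]
(np.float64(216.5987942102618), np.float64(214.60426268054653)) (np.float64(259.23137181719756), np.float64(233.76166221688652))
```

View pics/w1.png

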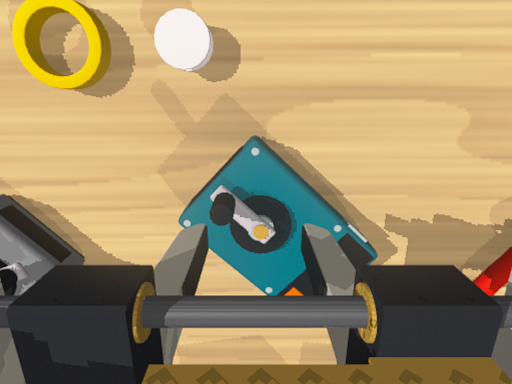

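Knob seen near (222,208), gold axis cap at (261,231). I'll enlarge.

```bash
python3 - <<'E'
from h import *
im=cv2.imread('pics/w1.png')[175:255,190:290]
cv2.imwrite('pics/w1c.png',cv2.resize(im,None,fx=7,fy=7,interpolation=cv2.INTER_CUBIC))
E
```

```text
(no output)
```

View pics/w1c.png

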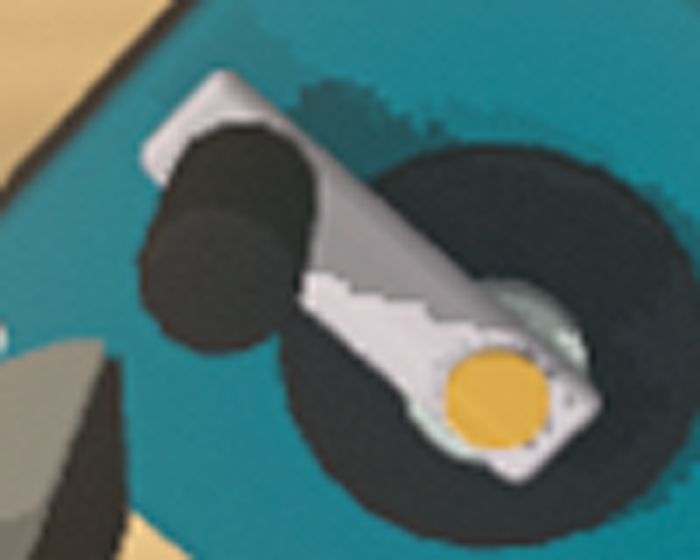

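Knob top is at wrist pixel (221.4,215.1) and the cap at (261.0,231.9).

```bash
python3 - <<'E'
from h import *
c=calibration('wrist'); cm=(c,np.load('w1R.npy'),np.load('w1o.npy'))
k=onz(cm,221.4,215.1,.11); a=onz(cm,261,231.9,.072); print(k,a,np.linalg.norm((k-a)[:2]),np.degrees(np.arctan2(*(k-a)[1::-1])))
t=cam('top'); k=onz(t,202.4,231.6,.11); a=onz(t,188.6,217.4,.072); print(k,a,np.linalg.norm((k-a)[:2]),np.degrees(np.arctan2(*(k-a)[1::-1])))
print(pose()[0])
E
```

```text
[0.48749469 0.08873458 0.11      ] [0.52208663 0.12453855 0.072     ] 0.049784807967960774 -134.01361600507167
[0.48776319 0.08582767 0.11      ] [0.52322475 0.12355543 0.072     ] 0.05177746290827924 -133.22648086282774
[0.46663023 0.12052928 0.21301187]
```

Emit:
move_arm(plan=[{"xyz": [0, -1.6, 1.0], "turn": [0, 0, 0], "grip": 0.2}, {"xyz": [0, -1.65, 1.1], "turn": [0, 0, 0], "grip": 0.2}, {"xyz": [3, 0, 0], "turn": [0, 0, 0], "grip": 0.2}, {"xyz": [3, 0, 0], "turn": [0, 0, 0], "grip": 0.2}, {"xyz": [3, 0, 0], "turn": [0, 0, 0], "grip": 0.2}, {"xyz": [1.8, 0, 0], "turn": [0, 0, 0], "grip": 0.2}, {"xyz": [1.0, 0, 0], "turn": [0, 0, 0], "grip": 0.2}, {"xyz": [0, 0, 0], "turn": [0, 0, 0], "grip": 0.2}])

```text
clock: 2.15
ee_pos: [0.484, 0.0922, 0.0936]
tcp_rot: [0.705, -0.0, 0.709, 0.001]
contact_force: [-0.7, -0.2, 0.7]
finger_gap: 0.0561
```

```bash
python3 - <<'E'
from h import *
im,d=capture('wrist'); cv2.imwrite('pics/w2.png',im[150:384,100:400]); p,R,s=pose(); print(p,s['contact_force'],R.round(3))
E
```

```text
[0.48526809 0.09204781 0.09512709] [ 1.08928939 -1.3946018  -0.01011272] [[-0.002 -0.001  1.   ]
 [ 0.     1.     0.001]
 [-1.     0.    -0.002]]
```

View pics/w2.png

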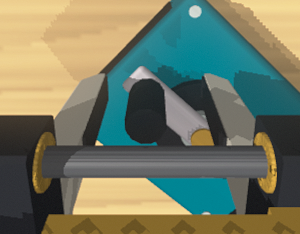

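The knob (crop 146,108) is between the open fingers and slightly towards -y, as expected. I'll correct by 4 mm and close.

Emit:
move_arm(plan=[{"xyz": [0, -0.4, 0.2], "turn": [0, 0, 0], "grip": 0.2}, {"xyz": [0, 0, 0], "turn": [0, 0, 0], "grip": 0.2}, {"xyz": [0, 0, 0], "turn": [0, 0, 0], "grip": -0.6}, {"xyz": [0, 0, 0], "turn": [0, 0, 0], "grip": -0.6}, {"xyz": [0, 0, 0], "turn": [0, 0, 0], "grip": -0.6}, {"xyz": [0, 0, 0], "turn": [0, 0, 0], "grip": -0.6}, {"xyz": [0, 0, 0], "turn": [0, 0, 0], "grip": -0.6}, {"xyz": [0, 0, 0], "turn": [0, 0, 0], "grip": -0.6}], newtons=15)

```text
clock: 2.87
ee_pos: [0.4881, 0.0875, 0.0957]
tcp_rot: [0.707, 0.0, 0.707, 0.0]
contact_force: [-0.2, 2.5, 1.6]
finger_gap: 0.0214
```

```bash
python3 - <<'E'
from h import *
p,R,s=pose(); print(p,s['contact_force'],s['finger_gap'])
# circle plan from current angle, steps in cm (dy,dx)
a=np.radians(-134); st=np.radians(10)
for i in range(36): 
    b=a-st; print(round(np.degrees(b)),'dy %.2f dx %.2f'%(5*(np.sin(b)-np.sin(a)),5*(np.cos(b)-np.cos(a))),end=' | '); a=b
E
```

```text
[0.48813554 0.08746191 0.09574678] [-0.23020187  2.53957773  1.5828352 ] 0.021366411177535568
-144 dy 0.66 dx -0.57 | -154 dy 0.75 dx -0.45 | -164 dy 0.81 dx -0.31 | -174 dy 0.86 dx -0.17 | -184 dy 0.87 dx -0.02 | -194 dy 0.86 dx 0.14 | -204 dy 0.82 dx 0.28 | -214 dy 0.76 dx 0.42 | -224 dy 0.68 dx 0.55 | -234 dy 0.57 dx 0.66 | -244 dy 0.45 dx 0.75 | -254 dy 0.31 dx 0.81 | -264 dy 0.17 dx 0.86 | -274 dy 0.02 dx 0.87 | -284 dy -0.14 dx 0.86 | -294 dy -0.28 dx 0.82 | -304 dy -0.42 dx 0.76 | -314 dy -0.55 dx 0.68 | -324 dy -0.66 dx 0.57 | -334 dy -0.75 dx 0.45 | -344 dy -0.81 dx 0.31 | -354 dy -0.86 dx 0.17 | -364 dy -0.87 dx 0.02 | -374 dy -0.86 dx -0.14 | -384 dy -0.82 dx -0.28 | -394 dy -0.76 dx -0.42 | -404 dy -0.68 dx -0.55 | -414 dy -0.57 dx -0.66 | -424 dy -0.45 dx -0.75 | -434 dy -0.31 dx -0.81 | -444 dy -0.17 dx -0.86 | -454 dy -0.02 dx -0.87 | -464 dy 0.14 dx -0.86 | -474 dy 0.28 dx -0.82 | -484 dy 0.42 dx -0.76 | -494 dy 0.55 dx -0.68 |
```

Knob is gripped (gap 21.4 mm). First 70°, clockwise.

Emit:
move_arm(plan=[{"xyz": [0, 0.66, -0.57], "turn": [0, 0, 0], "grip": -0.6}, {"xyz": [0, 0.75, -0.45], "turn": [0, 0, 0], "grip": -0.6}, {"xyz": [0, 0.81, -0.31], "turn": [0, 0, 0], "grip": -0.6}, {"xyz": [0, 0.86, -0.17], "turn": [0, 0, 0], "grip": -0.6}, {"xyz": [0, 0.87, -0.02], "turn": [0, 0, 0], "grip": -0.6}, {"xyz": [0, 0.86, 0.14], "turn": [0, 0, 0], "grip": -0.6}, {"xyz": [0, 0.82, 0.28], "turn": [0, 0, 0], "grip": -0.6}, {"xyz": [0, 0, 0], "turn": [0, 0, 0], "grip": -0.6}])

```text
clock: 3.53
ee_pos: [0.4769, 0.1444, 0.0957]
tcp_rot: [0.707, -0.001, 0.707, 0.0]
contact_force: [-0.3, -5.6, 2.9]
finger_gap: 0.0215
```

```bash
cat > chk.py <<'E'
from h import *
p,R,s=pose(); v=p-[.5222,.124,p[2]]; th=np.arctan2(v[1],v[0]); f=np.array(s['contact_force'])
print(p.round(4),'r %.1fmm th %.1f'%(np.linalg.norm(v)*1e3,np.degrees(th)),'Frad %.1f Ftan(ccw=drag) %.1f Fz %.1f'%(f[0]*np.cos(th)+f[1]*np.sin(th),-f[0]*np.sin(th)+f[1]*np.cos(th),f[2]),s['finger_gap'],s['clock'])
E
python3 chk.py
```

```text
[0.4769 0.1444 0.0957] r 49.7mm th 155.7 Frad -2.0 Ftan(ccw=drag) 5.2 Fz 2.9 0.021499319151403396 3.5333
```

Tracking is good: r is 49.7 mm, drag is about 5 N and the angle is -204°. Continuing.

Emit:
move_arm(plan=[{"xyz": [0, 0.76, 0.42], "turn": [0, 0, 0], "grip": -0.6}, {"xyz": [0, 0.68, 0.55], "turn": [0, 0, 0], "grip": -0.6}, {"xyz": [0, 0.57, 0.66], "turn": [0, 0, 0], "grip": -0.6}, {"xyz": [0, 0.45, 0.75], "turn": [0, 0, 0], "grip": -0.6}, {"xyz": [0, 0.31, 0.81], "turn": [0, 0, 0], "grip": -0.6}, {"xyz": [0, 0.17, 0.86], "turn": [0, 0, 0], "grip": -0.6}, {"xyz": [0, 0.02, 0.87], "turn": [0, 0, 0], "grip": -0.6}, {"xyz": [0, 0, 0], "turn": [0, 0, 0], "grip": -0.6}])

```text
clock: 4.2
ee_pos: [0.5256, 0.1738, 0.0957]
tcp_rot: [0.706, 0.0, 0.708, 0.0]
contact_force: [-4.5, 0.4, 7.2]
finger_gap: 0.0217
```

```bash
python3 chk.py
```

```text
[0.5256 0.1738 0.0957] r 49.9mm th 86.1 Frad 0.1 Ftan(ccw=drag) 4.5 Fz 7.2 0.021747361474948376 4.2
```

Emit:
move_arm(plan=[{"xyz": [-0.02, -0.14, 0.86], "turn": [0, 0, 0], "grip": -0.6}, {"xyz": [-0.02, -0.28, 0.82], "turn": [0, 0, 0], "grip": -0.6}, {"xyz": [-0.02, -0.42, 0.76], "turn": [0, 0, 0], "grip": -0.6}, {"xyz": [0, -0.55, 0.68], "turn": [0, 0, 0], "grip": -0.6}, {"xyz": [0, -0.66, 0.57], "turn": [0, 0, 0], "grip": -0.6}, {"xyz": [0, -0.75, 0.45], "turn": [0, 0, 0], "grip": -0.6}, {"xyz": [0, -0.81, 0.31], "turn": [0, 0, 0], "grip": -0.6}, {"xyz": [0, 0, 0], "turn": [0, 0, 0], "grip": -0.6}])

```text
clock: 4.87
ee_pos: [0.5706, 0.1377, 0.0959]
tcp_rot: [0.707, 0.001, 0.707, 0.0]
contact_force: [-0.4, 5.0, -1.2]
finger_gap: 0.0219
```

```bash
python3 chk.py
```

```text
[0.5706 0.1377 0.0959] r 50.3mm th 15.8 Frad 1.0 Ftan(ccw=drag) 4.9 Fz -1.2 0.02194795699776471 4.8667
```

210° done, drag still 4.9 N.

Emit:
move_arm(plan=[{"xyz": [0, -0.86, 0.17], "turn": [0, 0, 0], "grip": -0.6}, {"xyz": [0, -0.87, 0.02], "turn": [0, 0, 0], "grip": -0.6}, {"xyz": [0, -0.86, -0.14], "turn": [0, 0, 0], "grip": -0.6}, {"xyz": [0, -0.82, -0.28], "turn": [0, 0, 0], "grip": -0.6}, {"xyz": [0, -0.76, -0.42], "turn": [0, 0, 0], "grip": -0.6}, {"xyz": [0, -0.68, -0.55], "turn": [0, 0, 0], "grip": -0.6}, {"xyz": [0, -0.57, -0.66], "turn": [0, 0, 0], "grip": -0.6}, {"xyz": [0, 0, 0], "turn": [0, 0, 0], "grip": -0.6}])

```text
clock: 5.53
ee_pos: [0.5515, 0.0831, 0.096]
tcp_rot: [0.707, 0.0, 0.707, 0.0]
contact_force: [3.0, 3.1, -5.8]
finger_gap: 0.0219
```

```bash
python3 chk.py
```

```text
[0.5515 0.0831 0.096 ] r 50.3mm th -54.4 Frad -0.7 Ftan(ccw=drag) 4.3 Fz -5.8 0.02185962096355557 5.5333
```

280° done, drag 4.3 N, so the ribbon has not run out.

Emit:
move_arm(plan=[{"xyz": [0.02, -0.45, -0.75], "turn": [0, 0, 0], "grip": -0.6}, {"xyz": [0.02, -0.31, -0.81], "turn": [0, 0, 0], "grip": -0.6}, {"xyz": [0, -0.17, -0.86], "turn": [0, 0, 0], "grip": -0.6}, {"xyz": [0, -0.02, -0.87], "turn": [0, 0, 0], "grip": -0.6}, {"xyz": [0, 0.14, -0.86], "turn": [0, 0, 0], "grip": -0.6}, {"xyz": [0, 0.28, -0.82], "turn": [0, 0, 0], "grip": -0.6}, {"xyz": [0, 0.42, -0.76], "turn": [0, 0, 0], "grip": -0.6}, {"xyz": [0, 0, 0], "turn": [0, 0, 0], "grip": -0.6}])

```text
clock: 6.2
ee_pos: [0.4948, 0.0822, 0.096]
tcp_rot: [0.708, -0.0, 0.707, 0.0]
contact_force: [4.1, -2.2, -6.2]
finger_gap: 0.0217
```

```bash
python3 chk.py
```

```text
[0.4948 0.0822 0.096 ] r 50.0mm th -123.2 Frad -0.4 Ftan(ccw=drag) 4.7 Fz -6.2 0.02173944506217216 6.2
```

Emit:
move_arm(plan=[{"xyz": [0.03, 0.55, -0.68], "turn": [0, 0, 0], "grip": -0.6}, {"xyz": [0.03, 0.66, -0.57], "turn": [0, 0, 0], "grip": -0.6}, {"xyz": [0, 0.75, -0.45], "turn": [0, 0, 0], "grip": -0.6}, {"xyz": [0, 0.81, -0.31], "turn": [0, 0, 0], "grip": -0.6}, {"xyz": [0, 0.86, -0.17], "turn": [0, 0, 0], "grip": -0.6}, {"xyz": [0, 0.87, -0.02], "turn": [0, 0, 0], "grip": -0.6}, {"xyz": [0, 0.86, 0.14], "turn": [0, 0, 0], "grip": -0.6}, {"xyz": [0, 0, 0], "turn": [0, 0, 0], "grip": -0.6}])

```text
clock: 6.87
ee_pos: [0.474, 0.1354, 0.0957]
tcp_rot: [0.707, -0.001, 0.707, 0.0]
contact_force: [-2.4, -4.4, 6.4]
finger_gap: 0.0217
```

```bash
python3 chk.py
```

```text
[0.474  0.1354 0.0957] r 49.6mm th 166.7 Frad 1.3 Ftan(ccw=drag) 4.9 Fz 6.4 0.02165245545658656 6.8667
```

420° done, drag 4.9 N.

Emit:
move_arm(plan=[{"xyz": [-0.03, 0.82, 0.28], "turn": [0, 0, 0], "grip": -0.6}, {"xyz": [-0.03, 0.76, 0.42], "turn": [0, 0, 0], "grip": -0.6}, {"xyz": [-0.02, 0.68, 0.55], "turn": [0, 0, 0], "grip": -0.6}, {"xyz": [0, 0.57, 0.66], "turn": [0, 0, 0], "grip": -0.6}, {"xyz": [0, 0.45, 0.75], "turn": [0, 0, 0], "grip": -0.6}, {"xyz": [0, 0.31, 0.81], "turn": [0, 0, 0], "grip": -0.6}, {"xyz": [0, 0.17, 0.86], "turn": [0, 0, 0], "grip": -0.6}, {"xyz": [0, 0, 0], "turn": [0, 0, 0], "grip": -0.6}])

```text
clock: 7.53
ee_pos: [0.52, 0.1737, 0.0959]
tcp_rot: [0.708, 0.001, 0.706, 0.0]
contact_force: [0.7, 3.6, -0.6]
finger_gap: 0.0216
```

```bash
python3 chk.py
```

```text
[0.52   0.1737 0.0959] r 49.7mm th 92.6 Frad 3.6 Ftan(ccw=drag) -0.9 Fz -0.6 0.021640099695670777 7.5333
```

Drag went to about 0 somewhere in the last 70°. I'll stop, open, lift straight up and look.

Emit:
move_arm(plan=[{"xyz": [0, 0, 0], "turn": [0, 0, 0], "grip": 0.2}, {"xyz": [0, 0, 0], "turn": [0, 0, 0], "grip": 0.2}, {"xyz": [0, 0, 0], "turn": [0, 0, 0], "grip": 0.2}, {"xyz": [0, 0, 0], "turn": [0, 0, 0], "grip": 0.2}, {"xyz": [0, 0, 0], "turn": [0, 0, 0], "grip": 0.2}, {"xyz": [-2, 0, 0], "turn": [0, 0, 0], "grip": 0.2}, {"xyz": [-3, 0, 0], "turn": [0, 0, 0], "grip": 0.2}, {"xyz": [-4, 0, 0], "turn": [0, 0, 0], "grip": 0.2}])

```text
clock: 8.2
ee_pos: [0.5155, 0.1724, 0.1846]
tcp_rot: [0.705, -0.0, 0.709, -0.0]
contact_force: [0.9, -0.8, -0.7]
finger_gap: 0.0556
```

Emit:
move_arm(plan=[{"xyz": [-2, 0, -3.5], "turn": [0, 0, 0], "grip": 0.2}, {"xyz": [-2, 0, -3.5], "turn": [0, 0, 0], "grip": 0.2}, {"xyz": [0, 0, -4], "turn": [0, 0, 0], "grip": 0.2}, {"xyz": [0, 0, -4], "turn": [0, 0, 0], "grip": 0.2}, {"xyz": [0, 4, 0], "turn": [0, 0, 0], "grip": 0.2}, {"xyz": [0, 4, 0], "turn": [0, 0, 0], "grip": 0.2}, {"xyz": [0, 4, 0], "turn": [0, 0, 0], "grip": 0.2}, {"xyz": [0, 4, 0], "turn": [0, 0, 0], "grip": 0.2}])

```text
clock: 8.87
ee_pos: [0.3672, 0.3342, 0.2269]
tcp_rot: [0.708, 0.001, 0.706, -0.0]
contact_force: [0.5, -0.6, 0.3]
finger_gap: 0.0556
```

```bash
python3 - <<'E'
from h import *
im,d=capture('top'); cv2.imwrite('pics/t2.png',im); np.save('top2',d)
s,ds=capture('side')
a=cv2.resize(im[155:265,125:240],None,fx=4,fy=4,interpolation=cv2.INTER_CUBIC)
b=cv2.resize(s,(512,384)); H=max(a.shape[0],b.shape[0])
o=np.zeros((H,a.shape[1]+340,3),np.uint8); o[:a.shape[0],:a.shape[1]]=a
cm=cam('side'); u,v=map(int,proj(cm,[.56,.15,.06])); print(u,v)
u0=max(0,min(512-85,u-42)); v0=max(0,min(384-85,v-42)); o[:340,a.shape[1]:]=cv2.resize(s[v0:v0+85,u0:u0+85],(340,340),interpolation=cv2.INTER_CUBIC)
cv2.imwrite('pics/t2c.png',o); print(o.shape,pose()[0],pose()[2]['finger_gap'])
E
```

```text
229 177
(440, 800, 3) [0.36702758 0.33734032 0.2262464 ] 0.05590526449619978
```

View pics/t2c.png

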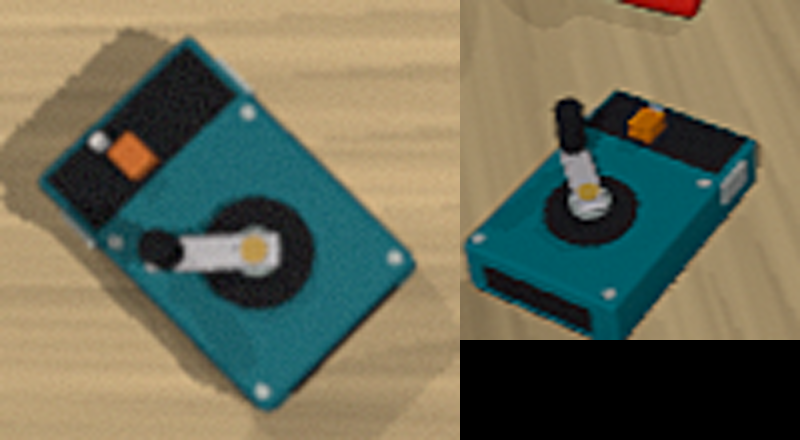

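The side view shows the orange flag standing proud (647,125). The top view shows the flag at crop (133,156), the mark at (98,140), and the crank free. I'll compute the mark's lead and the flag height.

```bash
python3 - <<'E'
from h import *
cm=cam('top'); P=lambda x,y,k,z: onz(cm,125+x/k,155+y/k,z)[:2]
f0=P(246,121,5,.053);m0=P(214,90,5,.053);f1=P(133,156,4,.064);m1=P(98,140,4,.053)
a=np.radians(0); 
e=(m1-m0)/np.linalg.norm(m1-m0)
print('mark travel',(m1-m0)@e*1e3,'flag',(f1-f0)@e*1e3,'lead0',(m0-f0)@e*1e3,'lead1',(m1-f1)@e*1e3)
for n,(u,v) in(('top',(174,179)),('top2',(158,194))):
    d=np.load(n+'.npy'); c=cm[0]
    for uu,vv in((u,v),(u+1,v),(u,v+1),(u-1,v)):
        D=d[vv,uu]; X=cm[1]@np.array([(uu-c['cx'])/c['fx'],(vv-c['cy'])/c['fy'],1])*D+cm[2]; print(n,X.round(4))
A=cv2.imread('pics/top0.png')[140:235,282:382].astype(int);B=cv2.imread('pics/t2.png')[140:235,282:382].astype(int); print('grey diff',abs(A-B).mean(),abs(A-B).max())
E
```

```text
mark travel 59.78159772298136 flag 51.552451523088536 lead0 0.6558937721681569 lead1 8.88503997206098
top [0.6187 0.1662 0.0497]
top [0.6184 0.1634 0.0515]
top [0.6151 0.1649 0.0557]
top [0.6184 0.1683 0.0513]
top2 [0.5788 0.1997 0.0646]
top2 [0.579  0.1975 0.0637]
top2 [0.5769 0.2002 0.0616]
top2 [0.5787 0.202  0.0651]
grey diff 3.0431929824561403 26
```

```bash
python3 -c "
from h import *
print(env.job_done())"
```

```text
the job is handed in; nothing more can be done
None
```

I gripped the teal knob and wound it about 490° clockwise. I stopped when the drag fell from about 4.9 N to about 0, then let go and moved the arm clear, and handed the job in at about 9 s on the robot's clock.

Last checks:
- **Flag:** it stands at about 64 mm in the depth image, up from about 52 mm, and it is visibly up in the side view.
- **Overshoot:** the white mark leads the flag by about 8–9 mm, roughly 1.2 rad. That is within the 22 mm that marks half a turn. The drag was still 4.9 N at the 420° check, so the forces also put the overshoot at no more than about 70°.
- **Grey rewinder:** the before and after top pictures differ only by what looks like image noise (mean 3, maximum 26 of 255), so its crank has not moved.

No check failed or disagreed.

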